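Clamp the whetstone before sharpening

ROBOT

A 6-joint arm with a two-finger parallel gripper is mounted at the origin on the work surface. World frame = base frame: x ahead of the robot, y to its left, z up, the work surface at z = 0. Lengths are in mm, angles in rad, forces in N, time in s.
With the tool pointing down it reaches from about 275 to 750 mm from the base axis. Payload 10.2 kg.
Tool frame: the origin (TCP) lies at the very end of the fingers, on their centre line; the grasp point (between the pads) lies 19 mm behind it (ctrl.tcp_to_grasp is the distance from the TCP to the grasp point, in mm); z points along the fingers, x is the direction in which the jaws open and shut, and the axes are right-handed (so a half turn about z gives the same grasp; the last joint's range is limited). The gripper opens to 85 mm and grips with 20 to 120 N. Pads are 22 mm wide; open, the fingers measure 114 mm over their backs; the gripper's body (76 mm by 85 mm) begins 54 mm behind the grasp point. The pads swing forward as they close: fully open they stand 13 mm farther back than shut.
Start: joints at [1.121, 0.313, 1.498, -0, 1.331, -0.223], TCP at [118.064, 511.558, 231.294] pointing down, gripper open.
Joint ranges: [-2.94, 2.94], [-0.97, 2.17], [0.19, 2.56], [-1.23, 4.37], [0.02, 3.11], [-2.88, 2.88]. Speed limits (rad/s): [2.39, 2.39, 3.01, 3.14, 3.14, 3.14].

INTERFACE

Orientations are given as a unit quaternion [w, x, y, z].
In Python, from rig import monitor, vision, order, ctrl gives the robot as it stands. The module is installed in compiled form; this text tells all that it offers.
- The arm moves only by the shell command python3 -m pendant 'ROWS' [FORCE]. ROWS is JSON, a list that holds one entry, the list of rows, each a list of 5 numbers: the closure, from -1 (fully open) to 1 (shut), then the shift along the world's x, y, z in m, then the turn about the world's z in degrees. In form: [[[fingers, dx, dy, dz, spin], ...]]. A call has 1 to 20 rows; each row is the pose to reach, as a shift and turn from the pose commanded when the call began; what a row does not reach only later rows make up. A row lasts 1/10 s, in which the tool goes at most 50 mm and 8.59 degrees, less where a joint would pass 70% of its speed; a pose out of reach is approached as far as the arm can. A call with a gripper value outside its range is refused whole. The fingers move at their own pace and stop on an object; FORCE is the grip in N (left out, the last holds). Time passes only in rows, so rows that repeat a pose let the fingers close. It gives the time, the measured TCP pose, the force and the opening at its end, in the units of the state.
- monitor.sense(): the state, without advancing time (a new reading comes with each control period).
- vision.capture(name): name is "scene" or "top" or "wrist"; returns (picture, depth): 480x640x3 uint8, red, green, blue; 480x640 float32, mm along the optical axis (not along the pixel's ray), 0 where there is no reading.
- vision.camera_info(name): a dict with "fov_y" (degrees; the focal length in pixels is half the picture's height over the tangent of half this angle, whatever the lens; pixels are square), "cx", "cy" (the principal point, pixels), "R" (3x3) and "t" (3): a world point X has camera coordinates R X + t; the wrist camera has in their place "hand_eye" (4x4, takes a point from camera to tool coordinates, whose origin is the TCP and whose axes are the tool frame's). Camera axes: x right, y down, z forward; pixel columns grow to the right and rows downward; lengths in mm; the calibration is good to about 2 mm. The wrist camera is an equidistant fisheye: a pixel r from the principal point sees the ray r / f radians off the axis. A picture is of the moment at which its call begins: read the wrist's pose just before it. camera_info takes no time and is no camera call.
- order.finish_job(): hands the job in, once; it reports no verdict.
The state is a dict: "time_s": time; "joints": joint angles; "dq": joint speeds; "tau": joint torques, N m; "eef_pos": TCP position; "ee_rot": TCP orientation; "force": force on the tool from outside, world axes, zero at the start; "wrist_torque": the same for the moment, N m; "grip_width": opening from 0.0 (shut) to 1.0 (fully open).
Only numpy, scipy, OpenCV 4.12 (cv2) and the standard library are available. Lean on these libraries where they do the work, as an engineer would, in place of code of your own. Each camera call takes 0.05 s, during which the arm holds its last target.

TASK

Push the whetstone block along its wooden bed until its tongue is fully home against the steel column of the clamp, then screw the black knob down clockwise until you feel the pad bite on the tongue and the turning resistance rise sharply, and from there give it one further eighth of a turn (45 degrees), no more, so that the stone is held firmly but not overtightened. Let go, and leave the mug, the salt jar and the knife alone.

Things in the scene. Friction and masses are not known exactly. Their poses are not given: they have to be found in the camera images.
- clamp: fixed screw clamp on the counter. Origin: on the counter under the knob's vertical axis; x axis = push direction, from the bed's open end towards the clamp's column; z up. The dark steel column (60 mm wide, 72 mm high) stands at x = 32 to 60 mm; from it an arm 36 mm wide, 56 to 72 mm above the counter, reaches forward to x = -15 mm and carries the screw.
- bed: light wooden board of the clamp on which the block slides, carrying the clamping force; origin and axes as the clamp's. Top 12 mm above the counter, x = -265 to +32 mm, 60 mm wide, between wooden side rails 8 mm thick (inner faces at y = +-30 mm, tops 20 mm above the counter, x = -265 to -25 mm).
- stop_face (a point): the middle of the column's front face, 20 mm above the counter, which the tongue must touch; axes as the clamp's.
- whetstone: grey sharpening stone on a wooden block, loose, about 0.5 kg. Origin: centre of the underside of the main part, on the bed; x axis towards its tongue, z up. Main part 150 (x) x 56 mm, 24 mm high in wood, on it the stone 140 x 50 x 20 mm (top 44 mm above origin). Rear end face at x = -75 mm. Starts between the rails (2 mm play a side), 32 to 62 mm short of the column.
- tongue_end (a point): middle of the end face of the block's low tongue (55 mm long, 44 mm wide, 16 mm thick, at x = 75 to 130 mm of the block), 8 mm above its underside; axes as the block's. The tongue slides under the clamp's pad, which stands clear of it at the start. Home means that this point touches stop_face.
- knob_grip (a point): point on the axis of the black clamp knob at the height to grip, at most 112 mm above the counter. Upright bar 44 mm long (this point's x), 14 mm thick (y), from 20 mm below to 10 mm above the point, on a flange 44 mm across. Clockwise from above tightens, sinking 1.9 mm per rad. Its rubber core twists 0.4 rad per N m and springs back when let go; the screw stays put.
- screw_axis (a point): point on the screw's axis on top of the clamp's arm, 72 mm above the counter. Below hangs the round pad (28 mm). Free running takes about 0.03 N m. After an unseen 0.4 to 3.9 rad of turning from the start (pad length varies) the pad bites: the torque rises by 0.1 to 0.15 N m within 0.2 rad, then climbs 0.2 to 0.35 N m per rad. 45 degrees past the bite it clamps with about 37 N.
- mug: a white mug, 76 mm across, 88 mm high, origin at the centre of its underside; bystander.
- salt_jar: a glass jar 60 mm across, 100 mm high, origin at the centre of its underside; bystander.
- knife: a kitchen knife lying flat, 260 mm long along its x axis, origin on the counter where handle and blade meet; bystander.
Not all that is in view belongs to the job. Of the things like the whetstone, leave any that is blue or pink; of the rest the smaller one is meant.

How it is judged (in metres and radians):
On the way, in this order (a step that is already met when the one before it is completed fails the run):
1. the tongue is home against the column while the clamp is still loose (x of tongue_end in the frame of stop_face above -0.003 m and contact force between whetstone and bed below 13 N), for 0.1 s.
2. the pad has bitten on the tongue (contact force between whetstone and bed above 15 N), for 0.1 s.
At the end, for the whole second after the job is handed in: the tongue is within 3 mm of the column, the block rests still, and the block is squeezed on the bed with 28 to 54 N (its own weight of about 5 N included; an eighth of a turn past the bite gives about 42 N, each 10 degrees more or less about 5 N) (x of tongue_end in the frame of stop_face above -0.003 m and contact force between whetstone and bed between 28 and 54 N and linear speed of whetstone below 0.01 m/s); the robot touches nothing.
It fails at once if the clamp is overtightened: more than 62 N on the bed (contact force between whetstone and bed above 62 N).
It fails at once if the mug is disturbed (distance of mug from where it was at the start of the episode above 0.02 m).
It fails at once if the salt jar is disturbed (distance of salt_jar from where it was at the start of the episode above 0.02 m).
It fails at once if the knife is disturbed (distance of knife from where it was at the start of the episode above 0.02 m).
It also fails if it takes over 72 s, if anything falls off the work surface, if the arm or the gripper's body presses on something with over 40 N, if the wrist force passes 120 N, or if a joint passes its speed limit or range.

## Working session

There is one attempt and no reset: what is moved stays moved. The work goes in short steps, Python scripts to look and compute and a shell command to move; the robot and the scene stay as the last step left them, time stands still between calls to the robot, and variables do not carry over. Pictures are saved under pics/ and viewed, and the job is handed in when it is done.

```bash
mkdir -p pics; ls
cat > h.py <<'E'
import numpy as np, cv2
from rig import monitor, vision, order, ctrl
def cap(n,f):
    p,d=vision.capture(n); cv2.imwrite('pics/'+f+'.png',p[:,:,::-1]); np.savez('pics/'+f+'.npz',p=p,d=d); return p,d
def ray(n,u,v):
    c=vision.camera_info(n); f=240/np.tan(np.radians(c['fov_y']/2))
    R=np.array(c['R']);t=np.array(c['t'])
    d=R.T@np.array([(u-c['cx'])/f,(v-c['cy'])/f,1]); return -R.T@t,d
def onz(n,u,v,z):
    o,d=ray(n,u,v); return o+d*(z-o[2])/d[2]
def pt(n,u,v,dep):
    o,d=ray(n,u,v); return o+d*dep
E
python3 - <<'E'
from h import *
print(monitor.sense()); 
for n in('scene','top'): cap(n,n+'0'); print(n,vision.camera_info(n))
print(vision.camera_info('wrist'),ctrl.tcp_to_grasp)
E
```

```text
pics
{'time_s': 0.0, 'joints': array([ 1.12055590e+00,  3.13478301e-01,  1.49844161e+00, -1.48375360e-05,
        1.33099706e+00, -2.23423104e-01]), 'dq': array([ 0.00054302,  0.00099219, -0.0006218 , -0.00198858, -0.00057689,
       -0.00045981]), 'tau': array([-3.21025636e-04, -4.12264252e+01, -2.59747714e+01, -1.81271807e-04,
        4.10185719e-03, -1.44993589e-05]), 'eef_pos': array([117.97292098, 511.3087149 , 230.71889072]), 'ee_rot': array([ 2.93653135e-04,  7.82583390e-01,  6.22545419e-01, -5.93525359e-04]), 'force': array([ 0.09463792, -0.08597772, -0.17635425]), 'wrist_torque': array([ 0.03032188, -0.01636221,  0.04577848]), 'grip_width': 0.9990292318445151}
scene {'fov_y': 45.03720541710033, 'cx': 318.3457391070579, 'cy': 241.5770546246507, 'R': array([[ 0.02918868,  0.99936579, -0.02039693],
       [ 0.69290725, -0.03493666, -0.72017982],
       [-0.72043568,  0.00688792, -0.69348756]]), 't': array([  -7.01982735, -311.37300563, 1627.55489799])}
top {'fov_y': 50.37444530788091, 'cx': 313.58948601610297, 'cy': 230.3239824956782, 'R': array([[ 0.02937799, -0.99951933,  0.0099014 ],
       [-0.99653412, -0.03005862, -0.07756432],
       [ 0.07782466, -0.0075884 , -0.99693818]]), 't': array([ -27.94234321,  554.39156121, 1132.80935026])}
{'fov_y': 65.70646984690485, 'cx': 316.0541920778946, 'cy': 235.8188070531049, 'hand_eye': array([[ 9.99999879e-01,  4.91051328e-04,  7.25997053e-06,
        -1.53791691e-01],
       [-4.76498336e-04,  9.66572853e-01,  2.56391679e-01,
        -6.44148013e+01],
       [ 1.18884184e-04, -2.56391652e-01,  9.66572970e-01,
        -1.44300809e+02],
       [ 0.00000000e+00,  0.00000000e+00,  0.00000000e+00,
         1.00000000e+00]])} 18.700000000000003
```

View pics/scene0.png

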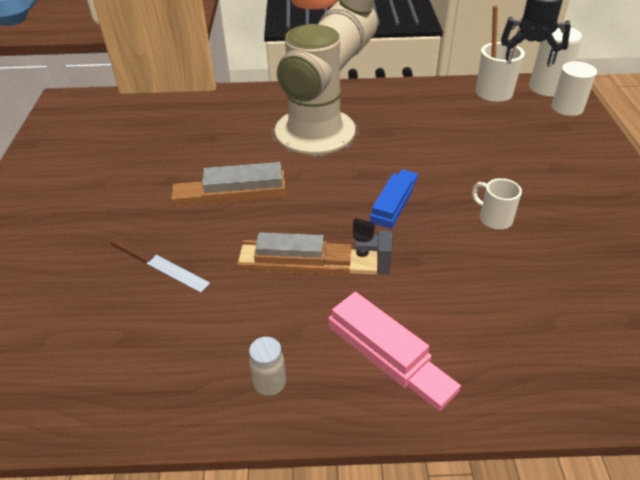

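View pics/top0.png

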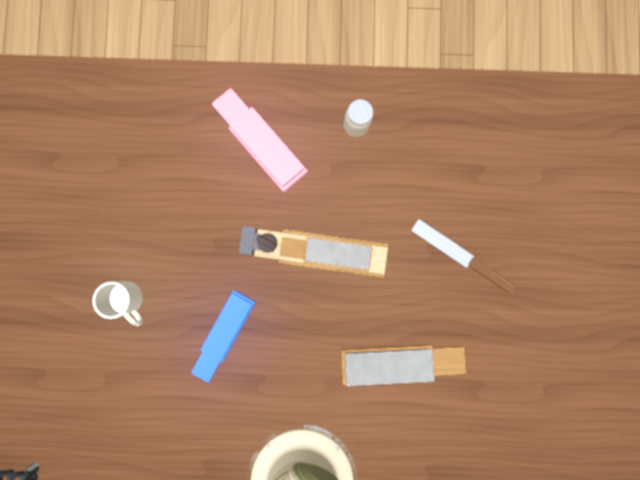

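The clamp and bed lie at about (240–388, 228–275) in the top view, with the knob near (265,242) and the column near (248,240). The grey stone on the bed is at (305–372, 238–270). The larger grey decoy is at (400,366). The mug, jar and knife are well clear.

Run:
```python
from h import *
p=np.load('pics/top0.npz');im=p['p'];d=p['d']
c=im[210:290,225:400,::-1]
cv2.imwrite('pics/topz.png',cv2.resize(c,None,fx=4.5,fy=4.5,interpolation=cv2.INTER_CUBIC))
s=np.load('pics/scene0.npz')['p']
cv2.imwrite('pics/scz.png',cv2.resize(s[205:285,230:405,::-1],None,fx=4.5,fy=4.5,interpolation=cv2.INTER_CUBIC))
def rect(m,name,z):
    n,l,st,ce=cv2.connectedComponentsWithStats(m.astype(np.uint8))
    k=1+np.argmax(st[1:,4]); cs,_=cv2.findContours((l==k).astype(np.uint8),0,2)
    r=cv2.minAreaRect(cs[0]); b=cv2.boxPoints(r)
    W=np.array([onz('top',*q,z) for q in b]); print(name,np.round(b).tolist(),np.round(W).tolist(),'c',W.mean(0).round(1),'sides',np.linalg.norm(W[0]-W[1]).round(1),np.linalg.norm(W[1]-W[2]).round(1))
    a=W[0]-W[1]; bb=W[1]-W[2]; a=a if np.linalg.norm(a)>np.linalg.norm(bb) else bb
    print('  ang',np.degrees(np.arctan2(a[1],a[0])).round(1)); return l==k
I=im.astype(int);roi=np.zeros(I.shape[:2],bool);roi[220:285,235:395]=1
sat=I.max(2)-I.min(2)
st=rect(roi&(sat<30)&(I.mean(2)>110),'stone',56)
rect(roi&(sat>50)&(I.mean(2)>110),'bed',18)
rect(roi&(sat<40)&(I.mean(2)<50),'knob',112)
rect(roi&(sat<40)&(I.mean(2)>50)&(I.mean(2)<95),'col',72)
for u,v in[(265,243),(248,240),(262,238),(268,246),(340,255),(380,258),(292,248)]:
    q=d[v,u]; print(u,v,im[v,u],pt('top',u,v,q).round(1))
```

```text
stone [[305.0, 260.0], [308.0, 238.0], [371.0, 247.0], [368.0, 269.0]] [[486.0, 5.0, 56.0], [535.0, 0.0, 56.0], [520.0, -138.0, 56.0], [471.0, -132.0, 56.0]] c [503.2 -66.1  56. ] sides 48.8 138.6
  ang 83.8
bed [[235.0, 284.0], [235.0, 220.0], [394.0, 220.0], [394.0, 284.0]] [[429.0, 162.0, 18.0], [573.0, 168.0, 18.0], [584.0, -194.0, 18.0], [439.0, -196.0, 18.0]] c [506.5 -15.2  18. ] sides 144.5 361.4
  ang 91.7Traceback (most recent call last):
  File "<stdin>", line 18, in <module>
  File "<stdin>", line 9, in rect
    return _wrapfunc(a, 'argmax', axis=axis, out=out, **kwds)
    return bound(*args, **kwds)
ValueError: attempt to get argmax of an empty sequence
```

View pics/topz.png

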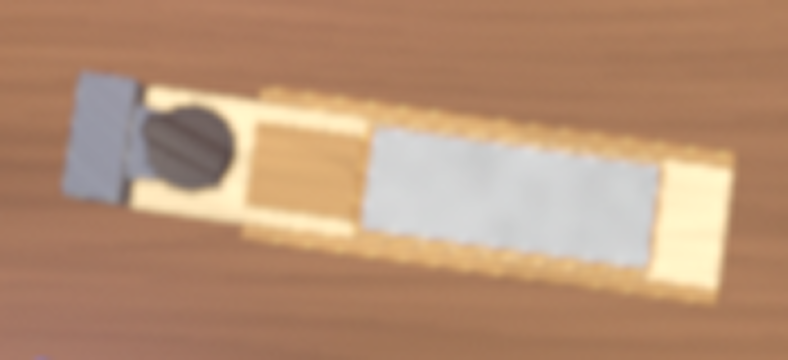

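View pics/scz.png

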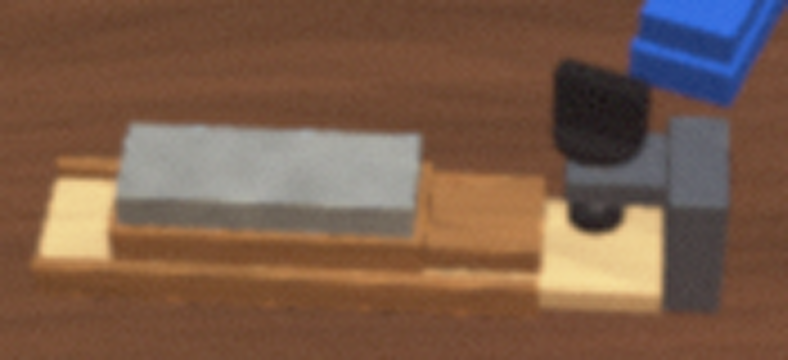

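```bash
python3 -m pendant '[[[-1,0.04,-0.05,0,7],[-1,0.07,-0.09,0,7],[-1,0.1,-0.13,0,7],[-1,0.13,-0.17,0,7],[-1,0.16,-0.21,0,7],[-1,0.19,-0.25,0,7],[-1,0.22,-0.29,0,7],[-1,0.25,-0.33,0,7],[-1,0.29,-0.37,0,7],[-1,0.32,-0.41,0,7],[-1,0.36,-0.44,0,7],[-1,0.38,-0.46,0,7],[-1,0.38,-0.46,0,7],[-1,0.38,-0.46,0,7],[-1,0.38,-0.46,0,7]]]'
python3 - <<'E'
from h import *
for u,v in[(265,243),(266.8,242.7)]: print(onz('top',u,v,110))
import json
s=monitor.sense(); cap('wrist','w1'); np.savez('pics/w1s.npz',p=s['eef_pos'],q=s['ee_rot']); print(s['eef_pos'],s['ee_rot'],s['joints'])
E
```

```text
time_s: 1.6
eef_pos: [497.4, 52.3, 231.2]
ee_rot: [-0.0, 0.743, 0.669, -0.0]
force: [-0.7, 0.5, 0.4]
grip_width: 0.997
[518.56316209  89.61935212 110.        ]
[519.30028727  85.89828911 110.        ]
[497.35190745  52.30945777 231.19130486] [-3.04025326e-04  7.42842053e-01  6.69466629e-01 -1.56764002e-04] [-1.29996248e-01  2.58400919e-01  1.57041405e+00  1.62128525e-04
  1.31344360e+00 -1.59701875e+00]
```

View pics/w1.png

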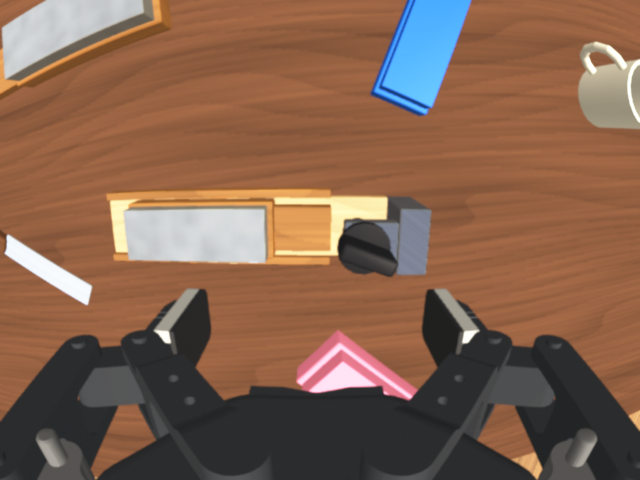

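The wrist view shows the stone at (125–268, 206–263), the tongue at (275–330, 205–252), the knob flange near (363,246) with the bar tilted from about (345,245) to (395,270), and the column at (400–430, 205–273).

```bash
cat >> h.py <<'E'
from scipy.spatial.transform import Rotation as Ro
def wray(u,v,pos,q):
    c=vision.camera_info('wrist'); f=240/np.tan(np.radians(c['fov_y']/2))
    x,y=u-c['cx'],v-c['cy']; r=np.hypot(x,y)+1e-9; th=r/f
    dc=np.array([np.sin(th)*x/r,np.sin(th)*y/r,np.cos(th)])
    H=np.array(c['hand_eye']); R=Ro.from_quat([q[1],q[2],q[3],q[0]]).as_matrix()
    return R@H[:3,3]+pos, R@(H[:3,:3]@dc), dc[2]
def wonz(u,v,z,pos,q):
    o,d,_=wray(u,v,pos,q); return o+d*(z-o[2])/d[2]
def wpt(u,v,dep,pos,q):
    o,d,k=wray(u,v,pos,q); return o+d*dep/k
E
python3 - <<'E'
from h import *
z=np.load('pics/w1.npz');im=z['p'];d=z['d'];s=np.load('pics/w1s.npz');P,Q=s['p'],s['q']
cv2.imwrite('pics/w1z.png',cv2.resize(im[185:285,265:440,::-1],None,fx=4.5,fy=4.5,interpolation=cv2.INTER_CUBIC))
I=im.astype(int);sat=I.max(2)-I.min(2)
m=np.zeros(d.shape,np.uint8); m[195:275,110:271]=((sat<30)&(I.mean(2)>110))[195:275,110:271]
m=cv2.morphologyEx(m,cv2.MORPH_OPEN,np.ones((5,5)))
cs,_=cv2.findContours(m,0,2);c=max(cs,key=cv2.contourArea);b=cv2.boxPoints(cv2.minAreaRect(c))
W=np.array([wonz(u,v,56,P,Q) for u,v in b]);print(b.round(1),W.round(1),W.mean(0))
for u,v in[(200,235),(300,230),(120,230),(350,245),(375,257),(360,230),(415,240),(360,207),(500,300)]:
    print(u,v,im[v,u],d[v,u],wpt(u,v,d[v,u],P,Q).round(1))
# all points above 95mm near the knob
pts=[]
for v in range(200,300):
  for u in range(320,420):
    q=wpt(u,v,d[v,u],P,Q)
    pts.append([u,v,*q])
pts=np.array(pts)
for lo,hi in((95,130),(65,76)):
    k=pts[(pts[:,4]>lo)&(pts[:,4]<hi)]
    if len(k):
        print(lo,len(k),k.min(0).round(1),k.max(0).round(1),np.percentile(k[:,4],[5,50,95]))
        r=cv2.minAreaRect(k[:,2:4].astype(np.float32));print(r)
E
```

```text
[[124. 207.]
 [265. 207.]
 [265. 262.]
 [124. 262.]] [[ 470.  -130.1   56. ]
 [ 486.7    8.2   56. ]
 [ 537.2    1.1   56. ]
 [ 524.5 -143.8   56. ]] [504.62047024 -66.14512828  56.        ]
200 235 [212 215 218] 328.85934 [505.3 -55.4  57.4]
300 230 [230 161  90] 355.23184 [516.8  34.7  30.7]
120 230 [255 249 195] 372.86868 [ 499.6 -166.5   13.4]
350 245 [44 43 44] 263.21912 [509.1  75.2 122.7]
375 257 [75 72 71] 265.74405 [520.   92.6 122.5]
360 230 [65 63 62] 291.8872 [506.7  86.   92.2]
415 240 [127 134 152] 313.3707 [525.3 135.2  73.5]
360 207 [252 236 174] 366.4041 [503.5  95.4  14. ]
500 300 [163 104  71] 406.8834 [634.3 261.3   2. ]Traceback (most recent call last):
  File "<stdin>", line 15, in <module>
  File "h.py", line 23, in wpt
    o,d,k=wray(u,v,pos,q); return o+d*dep/k
          ~~~~^^^^^^^^^^^
  File "h.py", line 15, in wray
    c=vision.camera_info('wrist'); f=240/np.tan(np.radians(c['fov_y']/2))
ValueError: time passes only in moves, steps and waits
```

View pics/w1z.png

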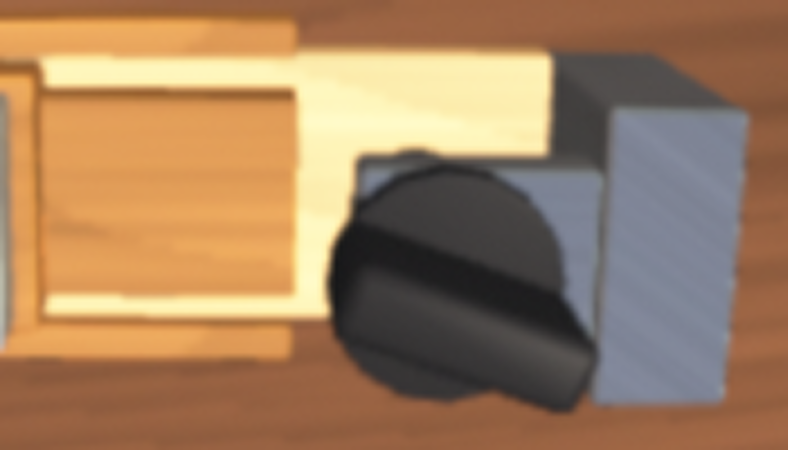

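```bash
python3 - <<'E'
t=open('h.py').read().replace("def cap(","import functools\ncinfo=functools.lru_cache()(vision.camera_info)\ndef cap(").replace("c=vision.camera_info(n)","c=cinfo(n)").replace("c=vision.camera_info('wrist')","c=cinfo('wrist')")
open('h.py','w').write(t)
E
python3 - <<'E'
from h import *
z=np.load('pics/w1.npz');im=z['p'];d=z['d'];s=np.load('pics/w1s.npz');P,Q=s['p'],s['q']
k=np.array([[u,v,*wpt(u,v,d[v,u],P,Q)] for v in range(190,300) for u in range(270,440)])
for lo,hi in((116,130),(69,78),(85,100),(28,33)):
    a=k[(k[:,4]>lo)&(k[:,4]<hi)]
    # largest rectangle of points
    r=cv2.minAreaRect(a[:,2:4].astype(np.float32)); b=cv2.boxPoints(r)
    print(lo,len(a),'z',np.percentile(a[:,4],[5,50,95]).round(1),'c',np.round(r[0],1),'size',np.round(r[1],1),b.round(1).tolist(),'pca',np.degrees(np.arctan2(*np.linalg.eigh(np.cov(a[:,2:4].T))[1][::-1,1])).round(1))
# column top corners at z=72, zoomed pixels
for zz,L in ((72,[(610,108),(747,112),(724,402),(597,402)]),(12,[(550,52)]),(121,[(367,265),(595,350),(572,410),(340,330)]),(28,[(297,92),(297,295)])):
    W=np.array([wonz(265+u/4.5,185+v/4.5,zz,P,Q) for u,v in L]);print(zz,W[:,:2].round(1).tolist(),W.mean(0).round(1))
E
```

```text
116 1144 z [118.8 122.5 123.7] c [522.5  88.1] size [44.4 14.9] [[506.1000061035156, 71.30000305175781], [519.5, 64.80000305175781], [538.7999877929688, 104.80000305175781], [525.4000244140625, 111.30000305175781]] pca 63.7
69 2487 z [71.9 73.5 74.7] c [525.3 110.2] size [74.8 61. ] [[490.79998779296875, 76.5], [551.4000244140625, 69.5999984741211], [559.7999877929688, 144.0], [499.20001220703125, 150.8000030517578]] pca -165.3
85 1046 z [90.4 92.9 97.2] c [520.9  86.4] size [40.2 43.4] [[491.3999938964844, 84.30000305175781], [525.0999755859375, 57.099998474121094], [550.4000244140625, 88.4000015258789], [516.7000122070312, 115.69999694824219]] pca 149.1
28 2587 z [28.5 29.6 30.9] c [516.6  76.7] size [140.   49.7] [[485.20001220703125, 9.399999618530273], [534.5999755859375, 4.699999809265137], [548.0, 144.0], [498.5, 148.8000030517578]] pca 93.1
72 [[497.3, 123.9], [500.5, 151.0], [559.0, 145.0], [555.8, 118.8]] [528.1 134.7  72. ]
12 [[495.9, 123.9]] [495.9 123.9  12. ]
121 [[508.5, 72.9], [526.9, 109.1], [537.0, 104.9], [518.9, 67.7]] [522.8  88.6 121. ]
28 [[496.6, 66.5], [541.1, 62.3]] [518.9  64.4  28. ]
```

```bash
python3 -m pendant '[[[1,-0.0025,-0.045,0,0],[1,-0.0025,-0.09,0,0],[1,-0.0025,-0.135,0,0],[1,-0.0025,-0.18,0,0],[1,-0.0025,-0.217,0,0],[1,-0.0025,-0.217,-0.04,0],[1,-0.0025,-0.217,-0.08,0],[1,-0.0025,-0.217,-0.12,0],[1,-0.0025,-0.217,-0.16,0],[1,-0.0025,-0.217,-0.185,0],[1,-0.0025,-0.217,-0.2,0],[1,-0.0025,-0.217,-0.207,0],[1,-0.0025,-0.217,-0.207,0],[1,-0.0025,-0.217,-0.207,0]]]' 40
python3 - <<'E'
from h import *
s=monitor.sense(); cap('wrist','w2');cap('scene','s2'); print(s['eef_pos'],s['force'])
p=np.load('pics/s2.npz')['p'];cv2.imwrite('pics/s2z.png',cv2.resize(p[165:285,200:405,::-1],None,fx=3.8,fy=3.8,interpolation=cv2.INTER_CUBIC))
E
```

```text
time_s: 3.05
eef_pos: [496.0, -165.3, 25.3]
ee_rot: [0.001, 0.743, 0.669, 0.0]
force: [-0.3, -0.2, 0.3]
grip_width: 0.0
[ 496.04175964 -165.31953688   25.28760481] [-0.26766993 -0.20327915  0.30658718]
```

View pics/w2.png

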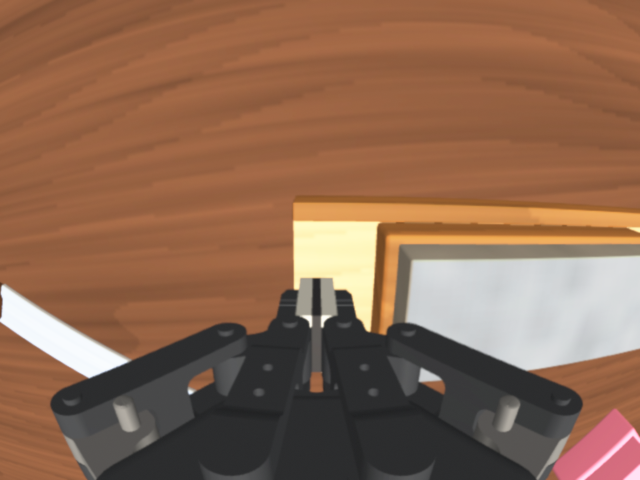

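View pics/s2z.png

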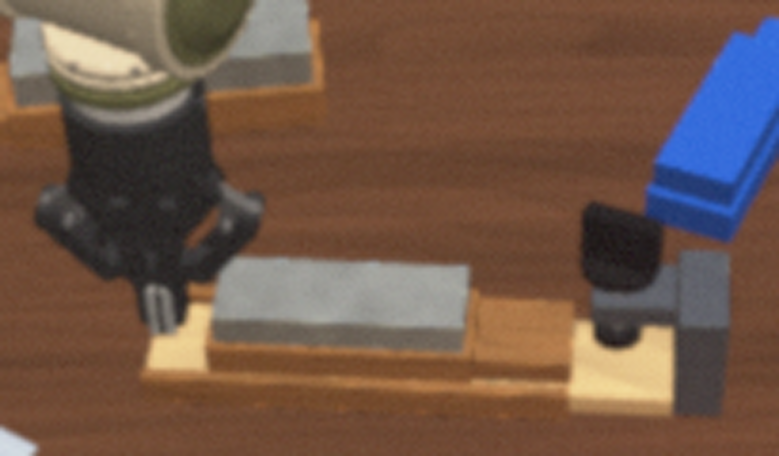

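The fingers are shut behind the block, with about 10 mm of gap, but the knuckles jut out over the stone. I'll turn the tool 90° so the fingers' flat sides push and the knuckles stay clear.

```bash
python3 -m pendant '[[[1,-0.001,-0.008,0,-8],[1,-0.001,-0.008,0,-16],[1,-0.001,-0.008,0,-24],[1,-0.001,-0.008,0,-32],[1,-0.001,-0.008,0,-40],[1,-0.001,-0.008,0,-48],[1,-0.001,-0.008,0,-56],[1,-0.001,-0.008,0,-64],[1,-0.001,-0.008,0,-72],[1,-0.001,-0.008,0,-80],[1,-0.001,-0.008,0,-88],[1,-0.001,-0.008,0,-90],[1,-0.001,-0.008,0,-90]]]'
python3 -m pendant '[[[1,0.001,0.01,-0.001,0],[1,0.0015,0.014,-0.001,0],[1,0.002,0.018,-0.001,0],[1,0.002,0.022,-0.001,0],[1,0.002,0.022,-0.001,0]]]'
```

```text
time_s: 4.45
eef_pos: [494.9, -173.6, 25.0]
ee_rot: [0.0, 0.999, -0.052, 0.001]
force: [0.0, 0.1, -0.7]
grip_width: -0.001
time_s: 4.95
eef_pos: [496.6, -150.9, 23.3]
ee_rot: [-0.0, 0.999, -0.052, -0.0]
force: [0.2, 0.2, 0.9]
grip_width: 0.002
```

```bash
python3 -m pendant '[[[1,0.0005,0.005,0,0],[1,0.001,0.01,0,0],[1,0.0016,0.015,0,0],[1,0.0022,0.02,0,0],[1,0.0027,0.025,0,0],[1,0.0032,0.03,0,0],[1,0.0037,0.035,0,0],[1,0.0043,0.04,0,0],[1,0.0048,0.045,0,0],[1,0.0048,0.045,0,0]]]'
python3 -m pendant '[[[1,0.0003,0.003,0,0],[1,0.0006,0.006,0,0],[1,0.0006,0.006,0,0]]]'
python3 -m pendant '[[[1,0.0002,0.002,0,0],[1,0.0002,0.002,0,0]]]'
```

```text
time_s: 5.95
eef_pos: [501.3, -105.6, 23.2]
ee_rot: [-0.0, 0.999, -0.052, -0.0]
force: [-0.1, -1.5, 0.4]
grip_width: -0.002
time_s: 6.25
eef_pos: [501.9, -99.9, 23.2]
ee_rot: [-0.0, 0.999, -0.052, -0.0]
force: [-0.4, 0.1, -0.1]
grip_width: 0.002
time_s: 6.45
eef_pos: [502.1, -98.2, 23.2]
ee_rot: [-0.0, 0.999, -0.052, -0.0]
force: [0.3, -1.6, -0.6]
grip_width: -0.003
```

```bash
python3 -m pendant '[[[1,0.0002,0.002,0,0],[1,0.0002,0.002,0,0]]]'|sed -n '2p;4p'
python3 -m pendant '[[[1,0.0002,0.002,0,0],[1,0.0002,0.002,0,0]]]'|sed -n '2p;4p'
python3 -m pendant '[[[1,0.0001,0.001,0,0],[1,0.0001,0.001,0,0]]]'|sed -n '2p;4p'
```

```text
eef_pos: [502.3, -96.2, 23.2]
force: [0.8, -1.4, -0.9]
eef_pos: [502.5, -94.7, 23.3]
force: [-0.1, -5.4, -1.5]
eef_pos: [502.7, -94.6, 23.3]
force: [-2.2, -10.4, -3.3]
```

Run:
```python
from h import *
cap('scene','s3')
p=np.load('pics/s3.npz')['p'];cv2.imwrite('pics/s3z.png',cv2.resize(p[165:285,200:405,::-1],None,fx=3.8,fy=3.8,interpolation=cv2.INTER_CUBIC))
```

```text
(no output)
```

View pics/s3z.png

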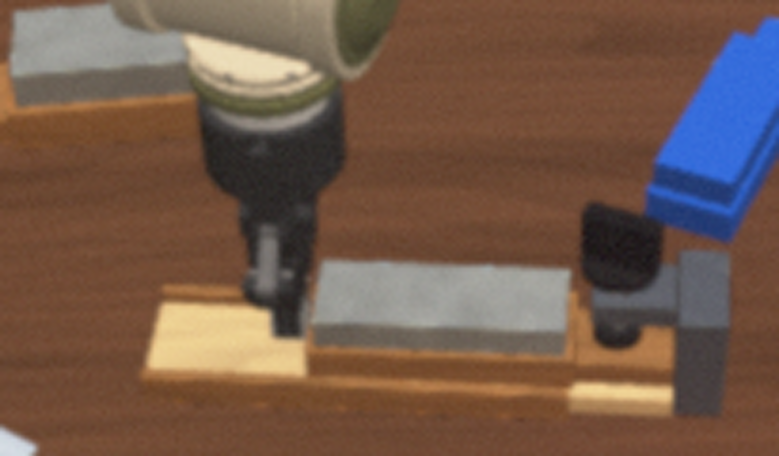

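The tongue is home. The force rose to 10 N right where I predicted (TCP y ≈ -94.7), and the picture shows the tongue under the pad against the column. Next I retreat, rise, and go over the knob with the jaws across the bar.

```bash
python3 -m pendant '[[[1,0,-0.002,0,0],[1,-0.001,-0.01,0,0],[1,-0.002,-0.02,0.01,0],[1,-0.002,-0.02,0.05,0],[0,-0.002,-0.02,0.09,0],[-0.3,-0.002,-0.02,0.13,0],[-0.3,-0.002,-0.02,0.167,0]]]'
python3 -m pendant '[[[-0.3,0.002,0.02,0,8.5],[-0.3,0.005,0.05,0,17],[-0.3,0.009,0.08,0,25.5],[-0.3,0.012,0.11,0,34],[-0.3,0.015,0.14,0,42.5],[-0.3,0.018,0.17,0,51],[-0.3,0.0219,0.2017,0,59.5],[-0.3,0.0219,0.2017,0,68],[-0.3,0.0219,0.2017,0,76.5],[-0.3,0.0219,0.2017,0,85],[-0.3,0.0219,0.2017,0,93.5],[-0.3,0.0219,0.2017,0,102],[-0.3,0.0219,0.2017,0,110.5],[-0.3,0.0219,0.2017,0,119],[-0.3,0.0219,0.2017,0,127.5],[-0.3,0.0219,0.2017,0,136],[-0.3,0.0219,0.2017,0,144.5],[-0.3,0.0219,0.2017,0,153],[-0.3,0.0219,0.2017,0,160.5],[-0.3,0.0219,0.2017,0,160.5]]]'
python3 - <<'E'
from h import *
s=monitor.sense(); cap('wrist','w4'); cap('top','t4');np.savez('pics/w4s.npz',p=s['eef_pos'],q=s['ee_rot']); print(s['eef_pos'],s['ee_rot'],s['joints'],s['wrist_torque'],s['force'],s['grip_width'])
E
```

```text
time_s: 7.8
eef_pos: [500.5, -113.9, 193.1]
ee_rot: [0.0, 0.999, -0.052, 0.001]
force: [0.6, -0.6, -0.6]
grip_width: 0.506
time_s: 9.8
eef_pos: [522.7, 87.8, 191.0]
ee_rot: [0.0, 0.22, 0.975, 0.0]
force: [0.3, -0.1, 0.3]
grip_width: 0.649
[522.65886278  87.80992077 191.02855733] [2.99040927e-04 2.20274546e-01 9.75437856e-01 1.54376207e-04] [-5.48905804e-02  3.57670246e-01  1.54420764e+00  2.16724523e-04
  1.23907365e+00 -2.75236188e+00] [0.05138074 0.03966268 0.01047148] [ 0.34466096 -0.13937943  0.25190523] 0.6494912370459841
```

View pics/w4.png

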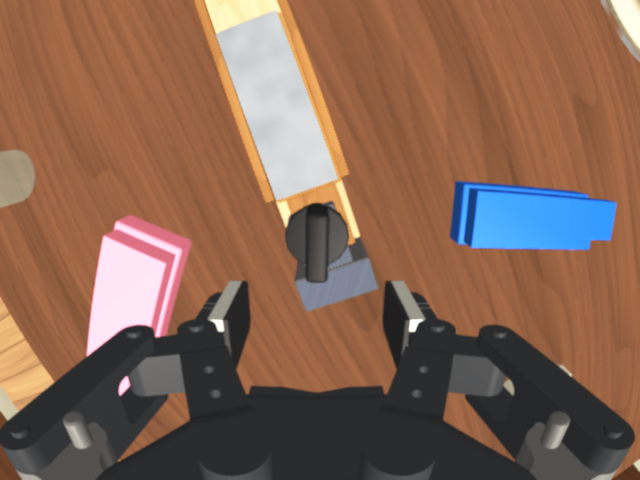

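The bar runs straight up and down the picture at (317, 205–283), midway between the jaws. I'll check its axis numerically, then descend.

```bash
python3 - <<'E'
from h import *
z=np.load('pics/w4.npz');d=z['d'];s=np.load('pics/w4s.npz');P,Q=s['p'],s['q']
k=np.array([[u,v,*wpt(u,v,d[v,u],P,Q)] for v in range(195,300) for u in range(280,355)])
a=k[(k[:,4]>117)&(k[:,4]<130)]
r=cv2.minAreaRect(a[:,2:4].astype(np.float32)); print(np.round(r[0],1),np.round(r[1],1),r[2],np.percentile(a[:,4],[5,50,95]))
print(np.array(wonz(317,240,56,P,Q)), [wpt(u,v,d[v,u],P,Q).round(1) for u,v in((305,180),(317,187),(330,181))])
E
python3 -m pendant '[[[-0.3,0,0.0005,-0.03,0],[-0.3,0,0.0005,-0.06,0],[-0.3,0,0.0005,-0.08,0],[-0.3,0,0.0005,-0.09,0],[-0.3,0,0.0005,-0.096,0],[-0.3,0,0.0005,-0.096,0],[-0.3,0,0.0005,-0.096,0]]]'
python3 -c "
from h import *
s=monitor.sense();print(s['eef_pos'],s['wrist_torque'],s['force'])"
```

```text
[522.7  87.7] [43.6 14.1] 64.14483642578125 [120.62378864 122.6396704  123.84722468]
[527.76677481  99.49924556  56.        ] [array([515.7,  53.1,  57.1]), array([510.9,  64.2,  37.5]), array([499.1,  61.9,  56.9])]
time_s: 10.6
eef_pos: [523.1, 88.7, 95.2]
ee_rot: [0.001, 0.221, 0.975, 0.0]
force: [0.5, -1.0, -0.2]
grip_width: 0.65
[523.08860504  88.7365932   95.22115038] [ 0.05577125  0.01180463 -0.02900052] [ 0.45982405 -1.00586556 -0.20284459]
```

```bash
python3 -m pendant '[[[0.3,0,-0.0005,0,0],[1,0,-0.0005,0,0],[1,0,-0.0005,0,0],[1,0,-0.0005,0,0],[1,0,-0.0005,0,0],[1,0,-0.0005,0,0],[1,0,-0.0005,0,0]]]' 40
cat > st.py <<'E'
from h import *
s=monitor.sense();q=s['ee_rot'];a=2*np.degrees(np.arctan2(q[2],q[1]))
print('t',s['time_s'],'ang',round(a,2),'p',s['eef_pos'].round(2),'T',s['wrist_torque'].round(3),'F',s['force'].round(1),'q6',round(s['joints'][5],3),'w',round(s['grip_width'],3))
E
python3 st.py
python3 -m pendant '[[[1,0,0,0,-4],[1,0,0,-0.0003,-8],[1,0,0,-0.0003,-8]]]' >/dev/null; python3 st.py
python3 -m pendant '[[[1,0,0,-0.0002,-4],[1,0,0,-0.0003,-8],[1,0,0,-0.0003,-8]]]' >/dev/null; python3 st.py
```

```text
time_s: 11.3
eef_pos: [522.7, 88.3, 94.7]
ee_rot: [0.0, 0.221, 0.975, 0.0]
force: [-1.8, -0.2, 5.6]
grip_width: 0.158
t 11.3 ang 154.5 p [522.66  88.27  94.68] T [-0.021  0.366 -0.034] F [-1.8 -0.2  5.6] q6 -2.75 w 0.158
t 11.6 ang 146.4 p [522.64  88.27  94.43] T [ 0.052  0.422 -0.052] F [-2.4  0.   5.4] q6 -2.609 w 0.155
t 11.9 ang 138.4 p [522.66  88.26  94.15] T [ 0.064  0.456 -0.009] F [-2.  -0.3  6.6] q6 -2.469 w 0.154
```

```bash
python3 -m pendant '[[[1,0,0,-0.0001,-4],[1,0,0,-0.0003,-8],[1,0,0,-0.0003,-8]]]' >/dev/null; python3 st.py
python3 -m pendant '[[[1,0,0,-0.0001,-4],[1,0,0,-0.0003,-8],[1,0,0,-0.0003,-8]]]' >/dev/null; python3 st.py
python3 -m pendant '[[[1,0,0,-0.0001,-4],[1,0,0,-0.0003,-8],[1,0,0,-0.0003,-8]]]' >/dev/null; python3 st.py
```

```text
t 12.2 ang 130.4 p [522.65  88.28  93.89] T [-0.02   0.467  0.015] F [-2.3  0.3  6. ] q6 -2.33 w 0.154
t 12.5 ang 122.4 p [522.65  88.26  93.59] T [-0.023  0.442  0.011] F [-2.9 -1.2  7.5] q6 -2.19 w 0.151
t 12.8 ang 114.4 p [522.68  88.24  93.35] T [-0.064  0.53  -0.004] F [-3.7  0.4  7. ] q6 -2.05 w 0.153
```

```bash
python3 -m pendant '[[[1,0,0,-0.0001,-4],[1,0,0,-0.0003,-8],[1,0,0,-0.0003,-8]]]' >/dev/null; python3 st.py
python3 -m pendant '[[[1,0,0,-0.0001,-4],[1,0,0,-0.0003,-8],[1,0,0,-0.0003,-8]]]' >/dev/null; python3 st.py
python3 -m pendant '[[[1,0,0,-0.0001,-4],[1,0,0,-0.0003,-8],[1,0,0,-0.0003,-8]]]' >/dev/null; python3 st.py
```

```text
t 13.1 ang 106.4 p [522.65  88.26  93.06] T [-0.015  0.517 -0.008] F [-3.  -0.5  6.3] q6 -1.911 w 0.155
t 13.4 ang 98.4 p [522.67  88.27  92.79] T [-0.031  0.581  0.03 ] F [-2.7  0.   7.6] q6 -1.771 w 0.156
t 13.7 ang 90.4 p [522.67  88.29  92.52] T [ 0.003  0.533 -0.028] F [-2.1  0.2  7.9] q6 -1.632 w 0.151
```

```bash
sed -i "s/print('t'/print('tau6',s['tau'][5].round(4),'t'/" st.py
python3 -m pendant '[[[1,0,0,-0.0001,-4],[1,0,0,-0.0003,-8],[1,0,0,-0.0003,-8]]]' >/dev/null; python3 st.py
python3 -m pendant '[[[1,0,0,-0.0001,-4],[1,0,0,-0.0003,-8],[1,0,0,-0.0003,-8]]]' >/dev/null; python3 st.py
python3 -m pendant '[[[1,0,0,-0.0001,-4],[1,0,0,-0.0003,-8],[1,0,0,-0.0003,-8]]]' >/dev/null; python3 st.py
```

```text
tau6 0.6189 t 14.0 ang 82.4 p [522.68  88.27  92.26] T [-0.023  0.519 -0.017] F [-3.2  0.   7.8] q6 -1.492 w 0.157
tau6 0.6183 t 14.3 ang 74.4 p [522.69  88.24  92.  ] T [-0.07   0.581 -0.022] F [-3.4  0.3  8.3] q6 -1.352 w 0.152
tau6 0.6179 t 14.6 ang 66.4 p [522.66  88.26  91.71] T [-0.043  0.634 -0.01 ] F [-3.6  0.1  8.8] q6 -1.213 w 0.154
```

```bash
python3 -m pendant '[[[1,0,0,-0.0001,-4],[1,0,0,-0.0003,-8],[1,0,0,-0.0003,-8]]]' >/dev/null; python3 st.py
python3 -m pendant '[[[1,0,0,-0.0001,-4],[1,0,0,-0.0003,-8],[1,0,0,-0.0003,-8]]]' >/dev/null; python3 st.py
python3 -m pendant '[[[1,0,0,-0.0001,-4],[1,0,0,-0.0003,-8],[1,0,0,-0.0003,-8]]]' >/dev/null; python3 st.py
```

```text
tau6 0.6173 t 14.9 ang 58.39 p [522.69  88.22  91.44] T [-0.038  0.65  -0.011] F [-3.3 -0.3  9.3] q6 -1.073 w 0.153
tau6 0.6168 t 15.2 ang 50.4 p [522.66  88.24  91.14] T [-0.093  0.663 -0.025] F [-3.6 -0.3 10.1] q6 -0.933 w 0.155
tau6 0.6163 t 15.5 ang 42.4 p [522.67  88.26  90.89] T [-0.087  0.681 -0.012] F [-3.5  0.2  9.1] q6 -0.794 w 0.156
```

```bash
python3 -m pendant '[[[1,0,0,-0.0001,-4],[1,0,0,-0.0002,-8],[1,0,0,-0.0002,-8]]]' >/dev/null; python3 st.py
python3 -m pendant '[[[1,0,0,-0.0001,-4],[1,0,0,-0.0002,-8],[1,0,0,-0.0002,-8]]]' >/dev/null; python3 st.py
python3 -m pendant '[[[1,0,0,-0.0001,-4],[1,0,0,-0.0002,-8],[1,0,0,-0.0002,-8]]]' >/dev/null; python3 st.py
```

```text
tau6 0.618 t 15.8 ang 34.4 p [522.66  88.23  90.63] T [0.016 0.659 0.017] F [-2.9  0.7  9.1] q6 -0.654 w 0.154
tau6 0.619 t 16.1 ang 26.4 p [522.65  88.24  90.37] T [-0.079  0.617  0.011] F [-3.6 -0.2  8.6] q6 -0.515 w 0.155
tau6 0.6199 t 16.4 ang 18.4 p [522.63  88.25  90.12] T [-0.049  0.601 -0.055] F [-2.9 -0.1  8.2] q6 -0.375 w 0.154
```

```bash
python3 -m pendant '[[[1,0,0,-0.0001,-4],[1,0,0,-0.0002,-8],[1,0,0,-0.0002,-8]]]' >/dev/null; python3 st.py
python3 -m pendant '[[[1,0,0,-0.0001,-4],[1,0,0,-0.0002,-8],[1,0,0,-0.0002,-8]]]' >/dev/null; python3 st.py
```

```text
tau6 0.6208 t 16.7 ang 10.4 p [522.64  88.26  89.88] T [ 0.003  0.56  -0.031] F [-3.8 -0.   7.6] q6 -0.235 w 0.154
tau6 0.6217 t 17.0 ang 2.4 p [522.64  88.25  89.62] T [-0.018  0.514 -0.047] F [-2.4  0.5  6.5] q6 -0.096 w 0.152
```

```bash
python3 -m pendant '[[[1,0,0,-0.0001,-4],[1,0,0,-0.0002,-8],[1,0,0,-0.0002,-8]]]' >/dev/null; python3 st.py
python3 -m pendant '[[[1,0,0,-0.0001,-4],[1,0,0,-0.0003,-8],[1,0,0,-0.0003,-8]]]' >/dev/null; python3 st.py
python3 -m pendant '[[[1,0,0,-0.0001,-4],[1,0,0,-0.0002,-8],[1,0,0,-0.0002,-8]]]' >/dev/null; python3 st.py
```

```text
tau6 0.6227 t 17.3 ang -5.6 p [522.6   88.28  89.35] T [ 0.042  0.453 -0.026] F [-2.6  0.2  7.5] q6 0.044 w 0.153
tau6 0.6212 t 17.6 ang -13.6 p [522.6   88.26  89.08] T [ 0.004  0.537 -0.016] F [-2.7  0.1  7.4] q6 0.184 w 0.151
tau6 0.6758 t 17.9 ang -21.59 p [522.63  88.27  88.99] T [0.009 0.547 0.055] F [-2.5 -0.1  7.3] q6 0.323 w 0.157
```

```bash
python3 -m pendant '[[[1,0,0,-0.0001,-4],[1,0,0,-0.0003,-8],[1,0,0,-0.0003,-8]]]' >/dev/null; python3 st.py
python3 -m pendant '[[[1,0,0,-0.0001,-4],[1,0,0,-0.0002,-8],[1,0,0,-0.0002,-8]]]' >/dev/null; python3 st.py
```

```text
tau6 0.7512 t 18.2 ang -29.58 p [522.64  88.29  88.92] T [-0.011  0.734  0.106] F [-3.4  0.4  9.7] q6 0.463 w 0.156
tau6 0.7798 t 18.5 ang -37.58 p [522.63  88.26  88.73] T [0.012 0.785 0.169] F [-4.  -0.8  9.4] q6 0.602 w 0.157
```

The pad bit. The joint-6 torque was flat at 0.621 until -13.6°, then rose 0.13 by -29.6°, and climbs about 0.2 N m/rad after that. The rise starts near -15.8°, with its middle about 6° further. The 45° of screw past the middle, plus about 6.6° of rubber twist, puts the grip at about -73°.

```bash
python3 -m pendant '[[[1,0,0,-0.0001,-4],[1,0,0,-0.0002,-8],[1,0,0,-0.0002,-8]]]' >/dev/null; python3 st.py
python3 -m pendant '[[[1,0,0,-0.0001,-4],[1,0,0,-0.0003,-8],[1,0,0,-0.0003,-8]]]' >/dev/null; python3 st.py
```

```text
tau6 0.8086 t 18.8 ang -45.57 p [522.64  88.28  88.58] T [-0.039  0.77   0.163] F [-4.8 -0.1 10. ] q6 0.742 w 0.154
tau6 0.8375 t 19.1 ang -53.57 p [522.66  88.3   88.37] T [0.025 0.829 0.23 ] F [-4.9  0.2 11.9] q6 0.881 w 0.156
```

```bash
python3 -m pendant '[[[1,0,0,-0.0001,-4],[1,0,0,-0.0002,-8],[1,0,0,-0.0002,-8]]]' >/dev/null; python3 st.py
```

```text
tau6 0.8662 t 19.4 ang -61.56 p [522.66  88.29  88.21] T [-0.008  0.848  0.234] F [-4.8  0.3 11.5] q6 1.021 w 0.155
```

```bash
python3 -m pendant '[[[1,0,0,-0.0001,-5.5],[1,0,0,-0.0003,-11],[1,0,0,-0.0003,-11],[1,0,0,-0.0003,-11]]]' >/dev/null; python3 st.py
```

```text
tau6 0.3339 t 19.8 ang -72.45 p [522.69  88.29  87.96] T [-0.016  0.871  0.203] F [-4.9  0.4 11.8] q6 1.211 w 0.159
```

```bash
for i in 1 2 3; do
python3 -m pendant '[[[1,0,0,0,0]]]' >/dev/null; python3 st.py; done
```

```text
tau6 0.2735 t 19.9 ang -72.44 p [522.69  88.29  87.96] T [0.053 0.829 0.236] F [-4.7  0.4 12.9] q6 1.211 w 0.154
tau6 0.271 t 20.0 ang -72.45 p [522.66  88.31  87.94] T [0.016 0.889 0.229] F [-5.7 -0.1 11.9] q6 1.211 w 0.156
tau6 0.271 t 20.1 ang -72.45 p [522.67  88.3   87.95] T [0.042 0.835 0.271] F [-5.6 -0.  11.4] q6 1.211 w 0.161
```

```bash
python3 -m pendant '[[[0.5,0,0,0,0],[-0.3,0,0,0,0],[-0.3,0,0,0,0],[-0.3,0,0,0,0],[-0.3,0,0,0,0]]]'
python3 -m pendant '[[[-0.3,0,0,0.02,0],[-0.3,0,0,0.05,0],[-0.3,0,0,0.09,0],[-0.3,0,0,0.103,0],[-0.3,0,0,0.103,0],[-0.3,0,0,0.103,0]]]'
python3 - <<'E'
from h import *
s=monitor.sense(); cap('wrist','w5');P,Q=s['eef_pos'],s['ee_rot'];cap('scene','s5')
z=np.load('pics/w5.npz');d=z['d']
k=np.array([[u,v,*wpt(u,v,d[v,u],P,Q)] for v in range(180,310) for u in range(260,380)])
a=k[(k[:,4]>108)&(k[:,4]<130)]
r=cv2.minAreaRect(a[:,2:4].astype(np.float32)); print(np.round(r[0],1),np.round(r[1],1),r[2],np.percentile(a[:,4],[5,50,95]))
p=np.load('pics/s5.npz')['p'];cv2.imwrite('pics/s5z.png',cv2.resize(p[165:285,200:405,::-1],None,fx=3.8,fy=3.8,interpolation=cv2.INTER_CUBIC))
E
python3 st.py
```

```text
time_s: 20.6
eef_pos: [522.5, 88.2, 86.8]
ee_rot: [0.0, 0.806, -0.591, -0.0]
force: [0.5, 0.4, 0.6]
grip_width: 0.652
time_s: 21.2
eef_pos: [522.2, 88.3, 189.0]
ee_rot: [0.0, 0.806, -0.591, -0.001]
force: [0.3, 0.1, -0.8]
grip_width: 0.652
[522.9  88.1] [44.8 14.5] 23.79987907409668 [113.37609481 115.94078023 117.11554356]
tau6 0.0 t 21.3 ang -72.5 p [521.98  88.26 188.47] T [0.022 0.007 0.004] F [ 0.1  0.  -0.4] q6 1.211 w 0.649
```

View pics/w5.png

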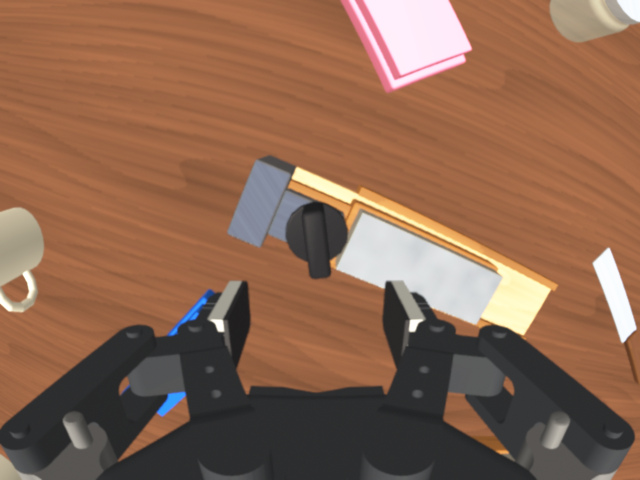

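View pics/s5z.png

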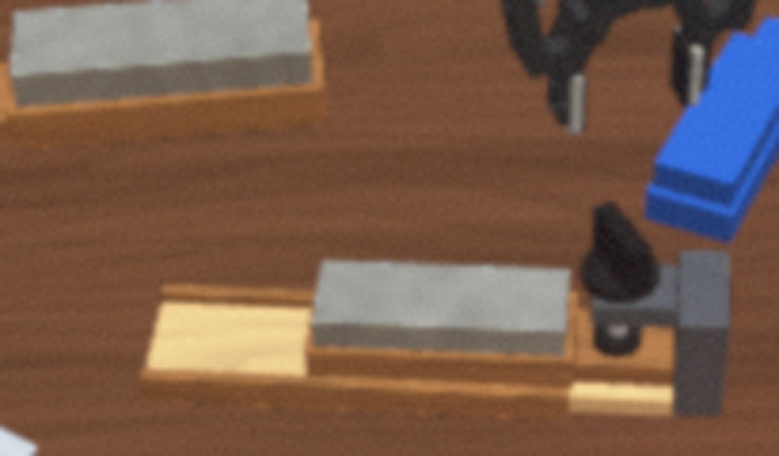

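The wrist view shows the tongue still against the column and the knob bar at 23.8°. That is a 6° spring-back, as expected, and about 46° past the middle of the bite. The gripper is clear, so I'm handing in.

```bash
python3 -c "
from h import *
print(order.finish_job())"; python3 st.py
```

```text
the job is handed in; nothing more can be done
None
the job is handed in; nothing more can be done
```

I pushed the whetstone home, screwed the knob down 45° past the bite, let go and handed the job in at about 21 s. No verdict came back, and I couldn't measure the clamping force directly.

- **Tongue home:** the push force rose from about 1 N to 10 N at the predicted spot, with the clamp still loose. The pictures after pushing and after clamping show the tongue against the column.
- **Bite and tightening:** the bite came after about 2.9–3.1 rad of turning, a torque rise of about 0.12 N m followed by a steady 0.2 N m per rad. I turned to about 45° past the middle of the rise, plus a few degrees for the rubber twist.
- **After letting go:** the bar sprang back 6° and rests about 46° past the bite, which should put about 42 N on the bed. Where the bite starts is uncertain by about 6°, or roughly 3 N.
- **Disagreements:**
  - The knob sank 6.7 mm where the turning predicts 7.3 mm.
  - The wrist torque at the end read about 0.24 N m, and I expected about 0.3 N m.
- **Robot and bystanders:** the gripper is open and about 70 mm above the knob, with no force on it. I kept clear of the mug, the salt jar and the knife. I did not re-measure where they stand.

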